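Sort the sample bottles into their trays

ROBOT

A 6-joint arm with a two-finger parallel gripper is mounted at the origin on the work surface. World frame = base frame: x ahead of the robot, y to its left, z up, the work surface at z = 0. Lengths are in m, angles in rad, forces in N, time in s.
With the tool pointing down it reaches from about 0.35 to 0.775 m from the base axis. Payload 7.3 kg.
Tool frame: the origin (TCP) lies at the centre of the arm's flange, where the gripper is bolted on; the fingertips stand 178 mm ahead of it and the grasp point (between the pads) lies 159 mm ahead of it (tip_extent is the distance from the TCP to the fingertips, in m); z points along the fingers, y is the line along which they close (so a half turn about z gives the same grasp; the last joint's range is limited). The gripper opens to 92 mm and grips with 3 to 60 N. Pads are 19 mm wide; open, the fingers measure 130 mm over their backs; the gripper's body (75 mm by 190 mm) begins 47 mm behind the grasp point.
Start: joints at [-1.292, 0.342, 1.524, -0, 1.275, -0.146], TCP at [0.216, -0.478, 0.405] pointing down, gripper open.
Joint ranges: [-2.53, 2.53], [-0.77, 2.02], [0.04, 2.7], [-1, 4.14], [0.28, 2.66], [-3.11, 3.11]. Speed limits (rad/s): [2.57, 2.57, 3.14, 3.14, 3.14, 3.14].

INTERFACE

Orientations are given as [roll, pitch, yaw] about the fixed x, y, z axes, in that order (R = Rz(yaw) Ry(pitch) Rx(roll)).
In Python, from cell import * gives the robot as it stands.
- The arm moves only by the tool arm_command, never from a script. Its arguments are lists of equal length, an entry for each row: "xyz": the shift along the world's x, y, z in mm, a list of three; "spin": the turn about the world's z in degrees. In form: {"xyz": [[tx, ty, tz], ...], "spin": [spin, ...]}. A call has 1 to 20 rows; each row shifts and turns the commanded pose from where the row before left it; what a row does not reach is not made up. A row lasts 1/10 s, in which the tool goes at most 50 mm and 8.59 degrees, less where a joint would pass 70% of its speed; a pose out of reach is approached as far as the arm can. A call with a gripper value outside its range is refused whole. "jaw" is the opening, from -1 (shut) to 1 (fully open), set as the call begins (left out, the last holds). The fingers move at their own pace and stop on an object; "squeeze" is the grip in N (left out, the last holds). Time passes only in rows, so rows that do not move let the fingers close. It gives the time, the measured TCP pose, the force, the opening and the grip force at its end, in the units of the state.
- observe(): the state, without advancing time (a new reading comes with each control period).
- read_camera(name): name is "scene" or "side" or "wrist"; returns a dict with "img" (384x512x3 uint8, red, green, blue), "depth" (384x512 float32, m along the optical axis (not along the pixel's ray), 0 where there is no reading), "fx", "fy", "cx", "cy" (pixels), "world_from_camera" (4x4, takes a point from camera to world coordinates). Camera axes: x right, y up, looking along -z (the intrinsics and any distortion apply to the point x, -y, -z); pixel columns grow to the right and rows downward; lengths in m; the calibration is good to about 2 mm. A picture is of the moment at which its call begins.
- hand_in(): hands the job in; it is judged then, once.
The state is a dict: "time": time; "qpos": joint angles; "qvel": joint speeds; "joint_efforts": joint torques, N m; "tool_pos": TCP position; "tool_rot": TCP orientation; "contact_force": force on the tool from outside, world axes, zero at the start; "torque": the same for the moment, N m; "opening": finger opening in m; "grip_force": force on a finger pad.
Only numpy, scipy, OpenCV 4.12 (cv2) and the standard library are available. Lean on these libraries where they do the work, as an engineer would, in place of code of your own. Each camera call takes 0.05 s, during which the arm holds its last target. There are 200 camera calls.

TASK

Lay out the samples for the gas chromatograph: stand each of the four red- or blue-capped bottles in the tray that matches it in both colour and shape (round bottle in the round tray of its cap's colour, square bottle in the square one), upright and flat on the tray's floor. Set the bottles down rather than dropping them, never tip one over, and leave the conical flask and the black-capped bottle standing where they are.

Things in the scene. Friction and masses are not known exactly. Their poses are not given: they have to be found in the camera images.
- red_round: loose white plastic bottle, round, with a red screw cap. The body is round, 44 mm in diameter, and straight-sided from the underside to 60 mm up; above it a narrower neck and a round cap 33 mm across, from 66 to 88 mm up. 0.10 to 0.20 kg. Stands upright on the bench. Origin: centre of the underside, z up.
- red_round_tray: shallow red plastic tray fixed to the bench, round, 72 mm outside and 62 mm inside diameter; its rim is 14 mm high, walls 5 mm thick, flat floor 5 mm above the bench. Empty at the start. Origin: centre of the underside (on the bench), z up.
- red_square: loose white plastic bottle, square, with a red screw cap. The body is square, 42 x 42 mm in plan with slightly rounded upright corners, sides along its x and y axes, and straight-sided from the underside to 60 mm up; above it a narrower neck and a round cap 33 mm across, from 66 to 88 mm up. 0.10 to 0.20 kg. Stands upright on the bench. Origin: centre of the underside, z up.
- red_square_tray: shallow red plastic tray fixed to the bench, square, 70 x 70 mm outside and 60 x 60 mm inside, sides along its x and y axes; its rim is 14 mm high, walls 5 mm thick, flat floor 5 mm above the bench. Empty at the start. Origin: centre of the underside (on the bench), z up.
- blue_round: loose white plastic bottle, round, with a blue screw cap. The body is round, 44 mm in diameter, and straight-sided from the underside to 60 mm up; above it a narrower neck and a round cap 33 mm across, from 66 to 88 mm up. 0.10 to 0.20 kg. Stands upright on the bench. Origin: centre of the underside, z up.
- blue_round_tray: shallow blue plastic tray fixed to the bench, round, 72 mm outside and 62 mm inside diameter; its rim is 14 mm high, walls 5 mm thick, flat floor 5 mm above the bench. Empty at the start. Origin: centre of the underside (on the bench), z up.
- blue_square: loose white plastic bottle, square, with a blue screw cap. The body is square, 42 x 42 mm in plan with slightly rounded upright corners, sides along its x and y axes, and straight-sided from the underside to 60 mm up; above it a narrower neck and a round cap 33 mm across, from 66 to 88 mm up. 0.10 to 0.20 kg. Stands upright on the bench. Origin: centre of the underside, z up.
- blue_square_tray: shallow blue plastic tray fixed to the bench, square, 70 x 70 mm outside and 60 x 60 mm inside, sides along its x and y axes; its rim is 14 mm high, walls 5 mm thick, flat floor 5 mm above the bench. Empty at the start. Origin: centre of the underside (on the bench), z up.
- flask: loose dark green glass conical flask with a yellow stopper, 62 mm across the foot, 100 mm tall; a bystander. Origin: centre of the underside, z up.
- black_cap: loose white round bottle with a black cap, 44 mm in diameter, 88 mm tall; a bystander that has no tray. Origin: centre of the underside, z up.
Things that resemble listed ones, but are neither listed nor needed, are in the scene too. Leave any orange look-alike of the red_round alone. Leave any orange look-alike of the blue_square alone.

How it is judged:
At the end, for the whole second after the job is handed in: Each of the four bottles stands in its own tray: its axis within 15 mm of the tray's, its underside on the tray floor (2 to 8 mm above the tray's underside), upright within 0.1 rad, let go and at rest (below 0.02 m/s) (horizontal distance between red_round and red_round_tray below 0.015 m and z of red_round in the frame of red_round_tray between 0.002 and 0.008 m and angle between each of red_round, red_square, blue_round, blue_square's own z axis and vertical below 0.1 rad and linear speed of each of red_round, red_square, blue_round, blue_square below 0.02 m/s and contact force between the fingers and red_round below 0.1 N and horizontal distance between red_square and red_square_tray below 0.015 m and z of red_square in the frame of red_square_tray between 0.002 and 0.008 m and contact force between the fingers and red_square below 0.1 N and horizontal distance between blue_round and blue_round_tray below 0.015 m and z of blue_round in the frame of blue_round_tray between 0.002 and 0.008 m and contact force between the fingers and blue_round below 0.1 N and horizontal distance between blue_square and blue_square_tray below 0.015 m and z of blue_square in the frame of blue_square_tray between 0.002 and 0.008 m and contact force between the fingers and blue_square below 0.1 N); the robot touches nothing.
It fails at once if a red- or blue-capped bottle is tipped over (angle between any of red_round, red_square, blue_round, blue_square's own z axis and vertical above 0.7 rad).
It fails at once if one of those bottles is dropped from more than about 25 mm (moves at over 0.7 m/s while not held) ((contact force between the fingers and red_round below 0.1 N and linear speed of red_round above 0.7 m/s) or (contact force between the fingers and red_square below 0.1 N and linear speed of red_square above 0.7 m/s) or (contact force between the fingers and blue_round below 0.1 N and linear speed of blue_round above 0.7 m/s) or (contact force between the fingers and blue_square below 0.1 N and linear speed of blue_square above 0.7 m/s)).
It fails at once if the conical flask is shifted by more than 30 mm or knocked over (distance of flask from where it was at the start of the episode above 0.03 m or angle between flask's own z axis and vertical above 0.5 rad).
It fails at once if the black-capped bottle is shifted by more than 30 mm or knocked over (distance of black_cap from where it was at the start of the episode above 0.03 m or angle between black_cap's own z axis and vertical above 0.5 rad).
It also fails if it takes over 99 s, if anything falls off the work surface, if the arm or the gripper's body presses on something with over 40 N, if the wrist force passes 120 N, or if a joint passes its speed limit or range.

## Working session

There is one attempt and no reset: what is moved stays moved. The work goes in short steps, Python scripts to look and compute and a tool call to move; the robot and the scene stay as the last step left them, time stands still between calls to the robot, and variables do not carry over. Pictures are saved under pics/ and viewed, at most 14 in all, crops included, and the job is handed in when it is done.

Besides the shell and the picture viewer there is one more tool, called after "Request:" as name(argument=value, ...), one argument or row to a line, values as JSON. arm_command: Moves the arm, as the interface text tells. Its arguments: {"type":"object","properties":{"xyz":{"type":"array","items":{"type":"array","items":{"type":"number"}}},"spin":{"type":"array","items":{"type":"number"}},"jaw":{"type":"number"},"squeeze":{"type":"number"}},"required":["xyz","spin"]}

```bash
mkdir -p pics; ls; cat > h.py <<'E'
from cell import *
import numpy as np, cv2
def snap(n,f):
    c=read_camera(n); cv2.imwrite(f'pics/{f}.png',cv2.cvtColor(c['img'],cv2.COLOR_RGB2BGR)); np.savez(f'{f}.npz',**c); return c
def load(f): return dict(np.load(f'{f}.npz'))
def ray(c,u,v):
    W=c['world_from_camera']; d=W[:3,:3]@np.array([(u-c['cx'])/c['fx'],-(v-c['cy'])/c['fy'],-1.0]); return W[:3,3],d
def onz(c,u,v,z):
    o,d=ray(c,u,v); return o+d*(z-o[2])/d[2]
def cloud(c):
    v,u=np.indices(c['depth'].shape); D=c['depth']
    P=np.stack([(u-c['cx'])/c['fx']*D,-(v-c['cy'])/c['fy']*D,-D],-1); W=c['world_from_camera']
    return P@W[:3,:3].T+W[:3,3]
E
python3 - <<'E'
from h import *
for n in ['scene','side','wrist']:
    c=snap(n,n+'0'); print(n,c['world_from_camera'].round(3).tolist(),c['fx'],[k for k in c])
print(observe())
a=[cv2.imread(f'pics/{n}0.png') for n in ['scene','side']]
cv2.imwrite('pics/both.png',cv2.resize(np.vstack(a),None,fx=.78,fy=.78))
E
```

```text
pics
scene [[-0.485, -0.658, 0.576, 1.163], [0.875, -0.354, 0.331, 0.374], [-0.014, 0.664, 0.747, 0.871], [0.0, 0.0, 0.0, 1.0]] 431.8332788964419 ['img', 'depth', 'fx', 'fy', 'cx', 'cy', 'world_from_camera']
side [[-0.997, 0.036, -0.074, 0.476], [-0.082, -0.536, 0.84, 0.95], [-0.009, 0.843, 0.538, 0.628], [0.0, 0.0, 0.0, 1.0]] 438.4288724114905 ['img', 'depth', 'fx', 'fy', 'cx', 'cy', 'world_from_camera']
wrist [[0.412, 0.875, 0.252, 0.284], [-0.911, 0.397, 0.113, -0.448], [-0.001, -0.276, 0.961, 0.384], [0.0, 0.0, 0.0, 1.0]] 297.4639829103108 ['img', 'depth', 'fx', 'fy', 'cx', 'cy', 'world_from_camera']
{'time': 0.15, 'qpos': array([-1.29197824e+00,  3.42555021e-01,  1.52475807e+00, -3.34534699e-07,
        1.27537224e+00, -1.45993069e-01]), 'qvel': array([-0.00023695, -0.00289943, -0.00262231, -0.00065456,  0.00132281,
       -0.00107511]), 'joint_efforts': array([ 7.03026672e-04, -4.31473339e+01, -2.44352317e+01,  7.17862090e-02,
        5.37214545e-02, -8.74730790e-05]), 'tool_pos': array([ 0.2163777 , -0.47824193,  0.40422227]), 'tool_rot': array([-3.14051156e+00, -1.58639947e-04,  4.24811171e-01]), 'contact_force': array([-0.07652992,  0.8705934 , -0.19536887]), 'torque': array([ 0.01112045, -0.01146408, -0.02422175]), 'grip_force': 0.0, 'opening': 0.09182707692418857}
```

View pics/scene0.png

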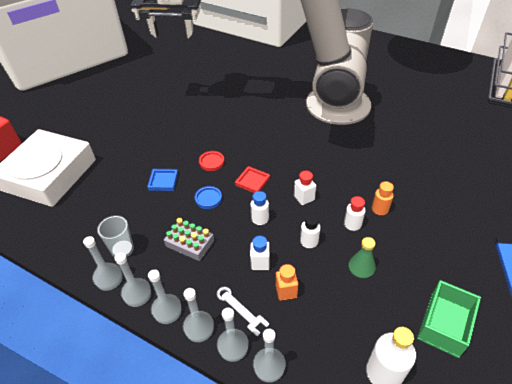

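View pics/side0.png

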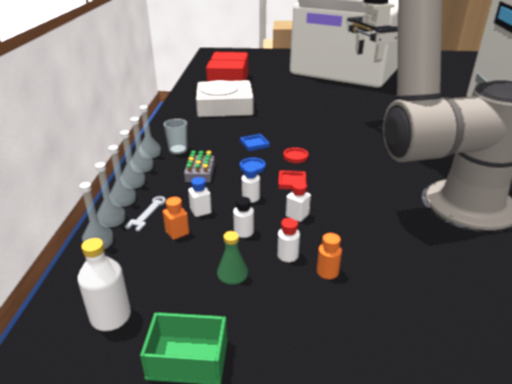

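Scene: the red round tray is at (211,160), red square tray at (253,180), blue square tray at (163,180) and blue round tray at (208,197). Candidates:
- **Red caps:** (306,178) looks square and (357,204) looks round. The orange look-alike is at (383,198).
- **Blue caps:** (260,208) looks round and (260,253) looks square. The orange look-alike is at (287,283).
- **Bystanders:** the black cap is at (311,232) and the flask at (364,257).

```bash
cat > m.py <<'E'
from h import *
def blobs(c):
    P=cloud(c); h=cv2.cvtColor(c['img'],cv2.COLOR_RGB2HSV); H,S,V=h[...,0],h[...,1],h[...,2]
    z=P[...,2]; x=P[...,0]; y=P[...,1]; ok=(c['depth']>0)&(x>.25)&(x<.85)&(abs(y)<.6)
    red=((H<5)|(H>174))&(S>150)&(V>60); blue=(H>100)&(H<125)&(S>130)&(V>60)
    white=(S<60)&(V>90); dark=z>.08
    for n,m in [('red',red),('blue',blue)]:
        for k,mm in [('cap',m&ok&(z>.055)&(z<.1)),('tray',m&ok&(z<.03)&(z>-.01))]:
            N,L,st,ce=cv2.connectedComponentsWithStats(mm.astype(np.uint8))
            for i in range(1,N):
                if st[i,4]<40: continue
                q=P[L==i]
                if k=='cap':
                    t=q[q[:,2]>.083]; ctr=(t[:,:2].min(0)+t[:,:2].max(0))/2 if len(t) else 0
                    print(n,k,ce[i].round(),st[i,4],'top',np.round(ctr,4),np.round(t[:,:2].mean(0),4) if len(t) else '','zmax',q[:,2].max().round(4),
                      'ray',onz(c,*ce[i],.078)[:2].round(4))
                    c0=ctr if len(t) else onz(c,*ce[i],.078)[:2]
                    b=P[ok&white&(z>.012)&(z<.055)&(np.hypot(x-c0[0],y-c0[1])<.04)]
                    R=(b[:,:2]*1000).astype(np.float32); r=cv2.minAreaRect(R); d=np.hypot(*(b[:,:2]-c0).T)*1000
                    print('   body n',len(b),'rect',np.round(r[0],1),np.round(r[1],1),round(r[2],1),'radius pct',np.percentile(d,[5,25,50,75,95]).round(1))
                else:
                    t=q[q[:,2]>.008]; hull=cv2.convexHull(np.array(np.nonzero(L==i)[::-1]).T.astype(np.int32))[:,0]
                    g=np.array([onz(c,*p,.014)[:2] for p in hull])*1000; r=cv2.minAreaRect(g.astype(np.float32)); 
                    r2=cv2.minAreaRect((t[:,:2]*1000).astype(np.float32)); A=cv2.contourArea(g.astype(np.float32))
                    print(n,k,ce[i].round(),st[i,4],'ray',np.round(r[0],1),np.round(r[1],1),round(r[2],1),'fill',round(A/r[1][0]/r[1][1],2),'depth',np.round(r2[0],1),np.round(r2[1],1),round(r2[2],1))
    for n,m in [('yellow',(H>20)&(H<35)&(S>120)&(z>.07)&(z<.12)),('black',(V<60)&(z>.06)&(z<.1)),('orange',(H>5)&(H<16)&(S>150)&(z>.02)&(z<.1))]:
        N,L,st,ce=cv2.connectedComponentsWithStats((m&ok).astype(np.uint8))
        for i in range(1,N):
            if st[i,4]>30: print(n,ce[i].round(),st[i,4],P[L==i].mean(0).round(3))
E
python3 - <<'E'
from m import *
for n in ['scene0','side0']:
    print('==',n); blobs(load(n))
a=cv2.imread('pics/scene0.png')[140:310,140:410]; cv2.imwrite('pics/crop.png',cv2.resize(a,None,fx=2.9,fy=2.9,interpolation=cv2.INTER_CUBIC))
E
```

```text
== scene0
red cap [306. 177.] 141 top [0.4345 0.0832] [0.4363 0.0827] zmax 0.0901 ray [0.4335 0.0815]
   body n 229 rect [450.2  86.2] [30.3 54.7] 13.0 radius pct [19.2 20.9 23.1 25.1 27.4]
red cap [357. 203.] 162 top [0.4577 0.23  ] [0.4584 0.2303] zmax 0.0911 ray [0.4556 0.2294]
   body n 199 rect [469.4 232.2] [22.5 43.2] 11.0 radius pct [18.6 19.8 20.7 21.3 22. ]
red tray [211. 160.] 422 ray [ 441.5 -212.2] [80.  74.4] 28.2 fill 0.82 depth [ 435.7 -215.4] [73.8 67.3] 34.3
red tray [252. 179.] 589 ray [452.  -69.7] [80.4 84.8] 89.0 fill 0.92 depth [446.9 -70.9] [71.7 76.8] 89.7
blue cap [259. 198.] 154 top [0.5527 0.0128] [0.555  0.0129] zmax 0.0915 ray [0.5527 0.0113]
   body n 185 rect [565.6  18. ] [22.5 43.1] 27.0 radius pct [19.7 20.7 21.4 22.4 23.4]
blue cap [259. 243.] 177 top [0.6728 0.0798] [0.6739 0.0803] zmax 0.0903 ray [0.6716 0.0786]
   body n 201 rect [675.4  81.4] [39.4 42. ] 27.9 radius pct [19.8 21.4 22.7 25.7 27.5]
blue tray [162. 179.] 598 ray [ 568.7 -290.5] [85.7 77. ] 27.4 fill 0.95 depth [ 565.6 -292.6] [75.9 70.9] 26.3
blue tray [208. 197.] 526 ray [ 564.9 
[... 1125 characters left out ...]
135] zmax 0.0892 ray [0.555  0.0093]
   body n 238 rect [555.3  24.4] [22.2 41.3] 89.3 radius pct [18.7 20.3 21.  21.9 23.1]
blue cap [198. 183.] 154 top [0.6743 0.0778] [0.6738 0.0809] zmax 0.0903 ray [0.6745 0.0768]
   body n 307 rect [677.3  91.8] [32.1 56.4] 78.2 radius pct [19.9 21.8 23.7 26.1 28.4]
blue tray [255. 142.] 403 ray [ 564.8 -282.2] [ 86.  107.4] 26.5 fill 0.92 depth [ 566.5 -293.4] [73.  77.2] 26.1
blue tray [253. 163.] 285 ray [ 562.  -134.3] [74.8 92.4] 2.9 fill 0.86 depth [ 562.4 -145.3] [68.9 68.1] 5.4
yellow [230. 238.] 156 [0.57  0.299 0.097]
black [243. 203.] 164 [0.56  0.161 0.083]
orange [175. 217.] 566 [0.71  0.18  0.053]
orange [329. 255.] 610 [0.378 0.287 0.055]
```

View pics/crop.png

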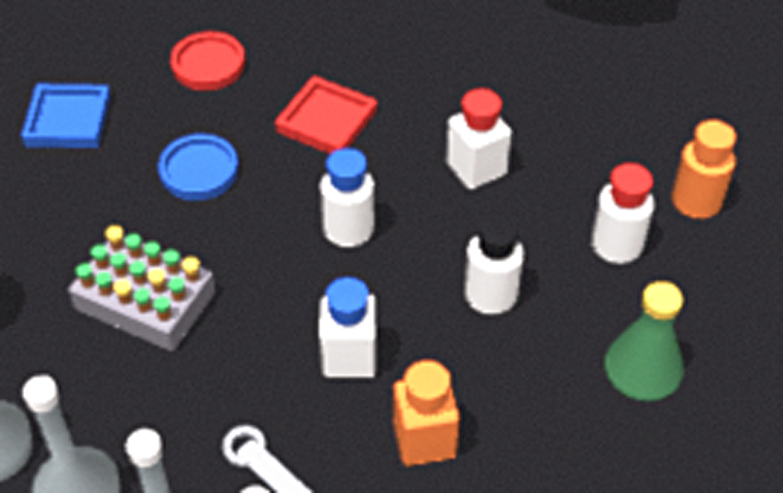

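The crop confirms the choice: the red cap at (306,178) is square, the red cap at (357,204) is round, the blue cap at (260,198) is round, and the blue cap at (260,243) is square. I'll start with blue_round at about (555,12.5).

Request:
arm_command(
  xyz=[
    [12,18,-3],
    [24,35,-6],
    [24,35,-6],
    [24,35,-6],
    [24,35,-6],
    [24,35,-6],
    [24,35,-6],
    [24,35,-6],
    [24,35,-6],
    [24,35,-6],
    [24,35,-6],
    [24,35,-6],
    [24,35,-6],
    [24,35,-6],
    [15,18,-3],
    [0,0,0],
    [0,0,0],
  ],
  spin=[0,0,0,0,0,0,0,0,0,0,0,0,0,0,0,0,0],
  jaw=0.55,
  squeeze=20,
)

```text
time: 1.85
tool_pos: [0.5552, 0.0129, 0.3202]
tool_rot: [-3.141, 0.001, 0.426]
contact_force: [-0.1, 0.4, -0.2]
opening: 0.0711
grip_force: 0.0
```

```bash
python3 - <<'E'
from m import *
c=snap('wrist','w1'); blobs(c)
E
```

```text
red tray [284. 301.] 1682 ray [447.2 -73.6] [33.8 93. ] 24.4 fill 0.87 depth [445.3 -74.4] [37.1 91.3] 25.1
blue cap [242.  33.] 245 top [0.6662 0.0748] [0.6623 0.0709] zmax 0.0888 ray [0.6624 0.0708]
   body n 397 rect [660.4  65.2] [18.2 45.8] 56.2 radius pct [13.3 14.1 16.5 19.8 22.9]
blue cap [258. 209.] 1379 top [0.5545 0.01  ] [0.5551 0.0101] zmax 0.0896 ray [0.5532 0.0092]
   body n 381 rect [566.5  14.9] [17.4 43. ] 22.1 radius pct [21.2 21.3 21.5 21.6 21.8]
blue tray [391. 218.] 685 ray [ 576.  -131.9] [45.  71.9] 44.0 fill 0.79 depth [ 576.8 -134.5] [34.9 70.1] 36.8
blue tray [253. 226.] 69 ray [516.7  -5.4] [16.5 42.5] 17.0 fill 0.75 depth [0. 0.] [0. 0.] 0.0
black [ 98. 122.] 494 [0.566 0.141 0.08 ]
```

View pics/w1.png

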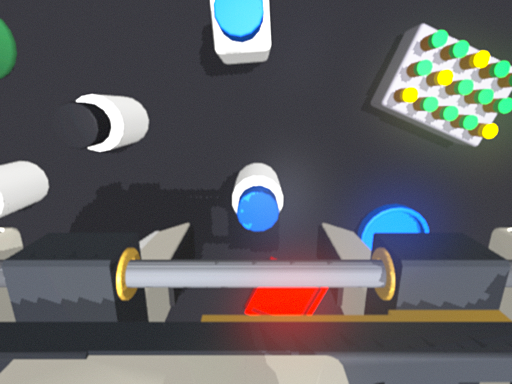

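The wrist view shows blue_round (cap at 258,209) between the fingers, blue_square at (240,30) and the black cap at (98,122). It is centred, so I'll descend and grip.

Request:
arm_command(
  xyz=[
    [0,-1,-10],
    [0,0,-20],
    [0,0,-20],
    [0,0,-20],
    [0,0,-20],
    [0,0,-12],
    [0,0,-7],
    [0,0,0],
    [0,0,0],
  ],
  spin=[0,0,0,0,0,0,0,0,0],
)

```text
time: 2.8
tool_pos: [0.5556, 0.0115, 0.2123]
tool_rot: [3.141, -0.001, 0.425]
contact_force: [-0.7, -0.0, 0.4]
opening: 0.0712
grip_force: 0.0
```

Request:
arm_command(
  xyz=[
    [0,0,0],
    [0,0,0],
    [0,0,0],
    [0,0,0],
    [0,0,0],
    [0,0,0],
    [0,0,0],
    [0,0,0],
  ],
  spin=[0,0,0,0,0,0,0,0],
  jaw=-1,
  squeeze=20,
)

```text
time: 3.6
tool_pos: [0.5555, 0.0117, 0.212]
tool_rot: [3.141, -0.0, 0.425]
contact_force: [-0.0, -0.1, 4.1]
opening: 0.0431
grip_force: 20.0
```

Blue_round is gripped. Its tray is at about (562,-143.5), and the path there is clear.

Request:
arm_command(
  xyz=[
    [0,0,8],
    [0,0,20],
    [0,0,22],
    [0,-8,10],
    [1,-20,0],
    [1,-25,0],
    [1,-25,0],
    [1,-25,0],
    [1,-25,0],
    [1,-17,0],
    [1,-8,0],
    [0,-2,0],
    [0,0,0],
    [0,0,0],
  ],
  spin=[0,0,0,0,0,0,0,0,0,0,0,0,0,0],
)

```text
time: 5.0
tool_pos: [0.5624, -0.1424, 0.2717]
tool_rot: [-3.141, 0.0, 0.426]
contact_force: [0.1, 0.1, -0.6]
opening: 0.0435
grip_force: 20.0
```

```bash
python3 - <<'E'
from m import *
for n in ['scene','side']:
    print(n); blobs(snap(n,n+'2'))
a=[cv2.imread(f'pics/{n}2.png')[90:290,100:400] for n in ['scene','side']]
cv2.imwrite('pics/p2.png',cv2.resize(np.vstack(a),None,fx=1.5,fy=1.5))
E
```

```text
scene
red cap [306. 177.] 141 top [0.4359 0.0827] [0.4364 0.0828] zmax 0.0914 ray [0.4336 0.0815]
   body n 232 rect [449.1  86.6] [29.1 54.5] 16.0 radius pct [18.7 20.4 22.3 24.5 26.6]
red cap [357. 203.] 160 top [0.4577 0.2298] [0.459  0.2303] zmax 0.091 ray [0.4557 0.2292]
   body n 200 rect [469.2 232.5] [22.9 43.2] 12.2 radius pct [18.4 19.7 20.6 21.3 22.1]
red tray [252. 180.] 612 ray [452.6 -69.4] [80. 84.] 89.7 fill 0.96 depth [447.2 -71.9] [74.1 72.9] 0.2
blue cap [259. 243.] 177 top [0.673  0.0805] [0.674  0.0802] zmax 0.0912 ray [0.6718 0.0786]
   body n 202 rect [678.2  92.3] [28.8 55.7] 67.6 radius pct [19.1 20.7 22.6 25.2 26.9]
blue tray [162. 179.] 599 ray [ 568.7 -290.5] [85.7 77. ] 27.4 fill 0.95 depth [ 565.9 -292.7] [74.8 71. ] 26.9
blue tray [208. 198.] 478 ray [ 567.6 -140.5] [75.3 72.1] 32.7 fill 0.84 depth [ 564.3 -141.1] [68.5 70. ] 33.0
blue tray [505. 257.] 405 ray [400.9 580.2] [113.1  33.7] 8.2 fill 0.66 depth [396.1 586.9] [105.4  31.5] 14.2
yellow [386. 186.] 79 [0.376 0.274 0.088]
yellow [367. 246.] 44 [0.578 0.296 0.095]
yellow [287. 271.] 129 [0.712 0
[... 637 characters left out ...]
4.9] [73.2 69. ] 89.9
red tray [290. 179.] 438 ray [447.6 -60.6] [ 76.4 100.7] 1.5 fill 0.96 depth [449.1 -72.6] [69.  78.2] 1.1
blue cap [198. 183.] 152 top [0.6738 0.0791] [0.6737 0.0815] zmax 0.0905 ray [0.6743 0.0768]
   body n 301 rect [677.1  93.6] [33.4 54.8] 79.9 radius pct [18.1 21.  22.3 24.7 27.1]
blue tray [265. 142.] 96 ray [ 532.2 -285.4] [25.1 91. ] 3.3 fill 0.77 depth [ 534.3 -294.1] [21.8 58.5] 3.3
blue tray [252. 165.] 395 ray [ 561.5 -131.4] [74.9 97.8] 3.7 fill 0.83 depth [ 562.1 -142.9] [71.4 71.4] 36.6
yellow [230. 238.] 156 [0.57  0.299 0.097]
black [243. 203.] 177 [0.559 0.16  0.083]
orange [175. 217.] 563 [0.709 0.18  0.053]
orange [329. 255.] 601 [0.378 0.287 0.054]
```

View pics/p2.png

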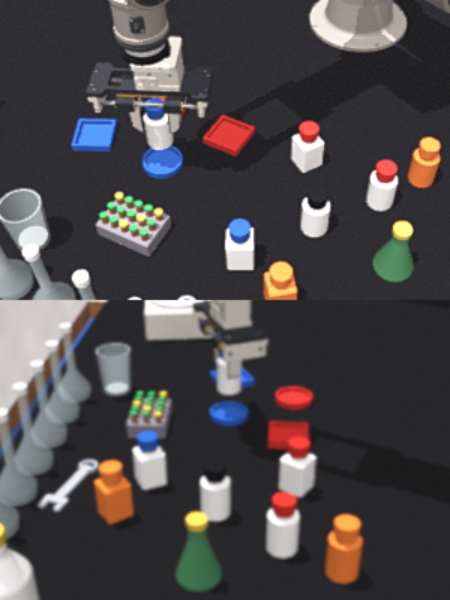

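The bottle hangs upright over the blue round tray (about (161,162) in the upper half of the picture). I'll lower it and release.

Request:
arm_command(
  xyz=[
    [0,0,-8],
    [0,0,-12],
    [0,0,-12],
    [0,0,-10],
    [0,0,-6],
    [0,0,-4],
    [0,0,-2],
    [0,0,0],
    [0,0,0],
  ],
  spin=[0,0,0,0,0,0,0,0,0],
)

```text
time: 6.0
tool_pos: [0.5625, -0.1434, 0.2181]
tool_rot: [3.141, -0.001, 0.425]
contact_force: [-0.3, 0.4, -0.9]
opening: 0.0433
grip_force: 20.0
```

Request:
arm_command(
  xyz=[
    [0,0,0],
    [0,0,0],
    [0,0,0],
    [0,0,0],
    [0,0,0],
    [0,0,10],
    [0,0,25],
    [0,0,35],
    [0,0,35],
    [0,0,10],
    [0,0,0],
  ],
  spin=[0,0,0,0,0,0,0,0,0,0,0],
  jaw=0.55,
)

```text
time: 7.1
tool_pos: [0.5626, -0.1434, 0.3351]
tool_rot: [3.138, -0.003, 0.425]
contact_force: [0.7, 0.6, -0.3]
opening: 0.071
grip_force: 0.0
```

Next is blue_square, at (674,80) with yaw about 29°.

Request:
arm_command(
  xyz=[
    [6,11,0],
    [13,26,-3],
    [15,30,-3],
    [15,30,-3],
    [15,30,-3],
    [15,30,-3],
    [15,30,0],
    [10,20,0],
    [5,10,0],
    [2,6,0],
    [0,0,0],
    [0,0,0],
  ],
  spin=[0,1,1,1,1,0,0,0,0,0,0,0],
)

```text
time: 8.3
tool_pos: [0.6731, 0.0789, 0.3174]
tool_rot: [-3.142, 0.001, 0.494]
contact_force: [0.4, 0.3, -0.3]
opening: 0.0714
grip_force: 0.0
```

```bash
python3 - <<'E'
from m import *
c=snap('wrist','w3'); blobs(c)
E
```

```text
blue cap [256. 207.] 1399 top [0.6738 0.078 ] [0.6746 0.0781] zmax 0.0895 ray [0.6727 0.0771]
   body n 436 rect [691.2  87.6] [ 2.4 40.2] 29.2 radius pct [20.6 21.2 22.8 25.3 27.3]
blue tray [254. 228.] 58 ray [634.1  57.1] [ 8.8 35.7] 28.3 fill 0.69 depth [0. 0.] [0. 0.] 0.0
yellow [168. 103.] 1822 [0.713 0.167 0.088]
orange [208.  99.] 328 [0.726 0.151 0.04 ]
orange [191. 107.] 140 [0.717 0.153 0.079]
```

View pics/w3.png

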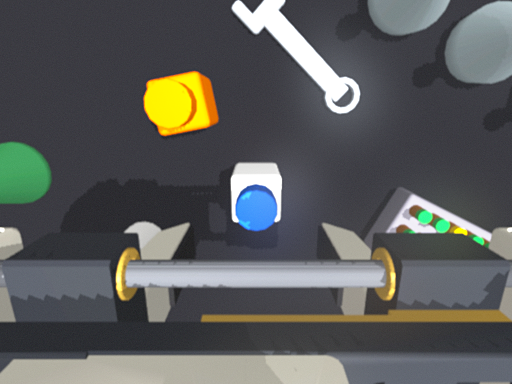

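Blue_square sits centred between the fingers (cap at 256,207) and its measured yaw is 29.2°. I'll descend and grip.

Request:
arm_command(
  xyz=[
    [0,0,-10],
    [0,0,-20],
    [0,0,-20],
    [0,0,-20],
    [0,0,-20],
    [0,0,-11],
    [0,0,-5],
    [0,0,0],
    [0,0,0],
  ],
  spin=[1,0,0,0,0,0,0,0,0],
)

```text
time: 9.25
tool_pos: [0.6737, 0.0796, 0.2127]
tool_rot: [3.141, -0.001, 0.512]
contact_force: [0.7, -0.4, -0.0]
opening: 0.071
grip_force: 0.0
```

Request:
arm_command(
  xyz=[
    [0,0,0],
    [0,0,0],
    [0,0,0],
    [0,0,0],
    [0,0,0],
    [0,0,0],
    [0,0,0],
    [0,0,0],
  ],
  spin=[0,0,0,0,0,0,0,0],
  jaw=-1,
)

```text
time: 10.05
tool_pos: [0.6735, 0.0796, 0.212]
tool_rot: [3.141, -0.0, 0.512]
contact_force: [-1.1, -0.3, 2.9]
opening: 0.042
grip_force: 20.0
```

Request:
arm_command(
  xyz=[
    [0,0,10],
    [0,0,30],
    [0,0,35],
    [0,0,25],
    [-3,-10,10],
    [-7,-25,0],
    [-10,-35,0],
    [-10,-35,0],
    [-10,-35,0],
    [-10,-35,0],
    [-10,-35,0],
    [-10,-35,0],
    [-10,-35,0],
    [-10,-35,0],
    [-10,-35,0],
    [-6,-20,0],
    [-1,-2,0],
    [0,0,0],
    [0,0,0],
  ],
  spin=[0,0,0,0,0,0,-1,-1,-1,0,0,0,0,0,0,0,0,0,0],
)

```text
time: 11.95
tool_pos: [0.5664, -0.2915, 0.3212]
tool_rot: [-3.14, 0.0, 0.46]
contact_force: [-0.2, 0.1, -2.0]
opening: 0.042
grip_force: 20.0
```

Request:
arm_command(
  xyz=[
    [0,0,-10],
    [0,0,-20],
    [0,0,-20],
    [0,0,-20],
    [0,0,-15],
    [0,0,-8],
    [0,0,-5],
    [0,0,-3],
    [0,0,-2],
    [0,0,0],
    [0,0,0],
  ],
  spin=[0,0,0,0,0,0,0,0,0,0,0],
)

```text
time: 13.05
tool_pos: [0.5665, -0.2924, 0.2193]
tool_rot: [3.141, -0.0, 0.46]
contact_force: [0.7, -0.4, -1.2]
opening: 0.0416
grip_force: 20.0
```

Request:
arm_command(
  xyz=[
    [0,0,-1],
    [0,0,0],
  ],
  spin=[0,0],
)

```text
time: 13.25
tool_pos: [0.5664, -0.2924, 0.2179]
tool_rot: [3.141, -0.0, 0.46]
contact_force: [0.1, 0.4, -1.6]
opening: 0.042
grip_force: 20.0
```

Request:
arm_command(
  xyz=[
    [0,0,0],
    [0,0,0],
    [0,0,0],
    [0,0,0],
    [0,0,0],
    [0,0,10],
    [0,0,25],
    [0,0,35],
    [0,0,35],
    [0,0,10],
    [0,0,0],
  ],
  spin=[0,0,0,0,0,0,0,0,0,0,0],
  jaw=0.55,
)

```text
time: 14.35
tool_pos: [0.5666, -0.2924, 0.3352]
tool_rot: [3.137, -0.002, 0.46]
contact_force: [1.3, -0.4, 0.4]
opening: 0.0711
grip_force: 0.0
```

Next is red_square, at (436,82) with yaw about 57°.

Request:
arm_command(
  xyz=[
    [-4,10,0],
    [-9,25,0],
    [-11,33,0],
    [-11,33,0],
    [-11,33,0],
    [-11,33,0],
    [-11,33,-3],
    [-11,33,-3],
    [-11,33,-3],
    [-11,33,-3],
    [-11,33,-3],
    [-12,30,0],
    [-6,13,0],
    [0,0,0],
    [0,0,0],
  ],
  spin=[0,3,3,3,3,3,3,3,3,3,3,1,0,0,0],
)

```text
time: 15.85
tool_pos: [0.4363, 0.0824, 0.3173]
tool_rot: [-3.141, 0.001, 1.001]
contact_force: [0.7, -0.2, 0.3]
opening: 0.0712
grip_force: 0.0
```

```bash
python3 - <<'E'
from m import *
c=snap('wrist','w4'); blobs(c)
E
```

```text
red cap [168.  21.] 809 top [0.4567 0.2252] [0.4575 0.2208] zmax 0.0898 ray [0.4577 0.221 ]
   body n 657 rect [460.9 214.5] [41.9 16.2] 16.1 radius pct [18.6 18.9 19.3 20.  21.2]
red cap [256. 210.] 1354 top [0.4353 0.0803] [0.4367 0.0809] zmax 0.0897 ray [0.4355 0.0791]
   body n 443 rect [438.3  85. ] [31.6 42.2] 57.9 radius pct [20.9 21.5 23.1 25.7 27.5]
red tray [253. 230.] 50 ray [411.   43.1] [ 9.5 34.8] 55.6 fill 0.72 depth [0. 0.] [0. 0.] 0.0
red tray [319. 301.] 444 ray [426.4 -68.3] [53.7 30.8] 88.4 fill 0.71 depth [415.9 -64.8] [45.5  5.4] 89.9
yellow [16. 22.] 1490 [0.377 0.268 0.088]
black [331.  28.] 133 [0.545 0.159 0.079]
orange [42. 31.] 882 [0.383 0.261 0.077]
orange [79. 43.] 1355 [0.386 0.259 0.041]
orange [150.  15.] 343 [0.451 0.226 0.088]
orange [239. 214.] 45 [0.425 0.086 0.088]
```

View pics/w4.png

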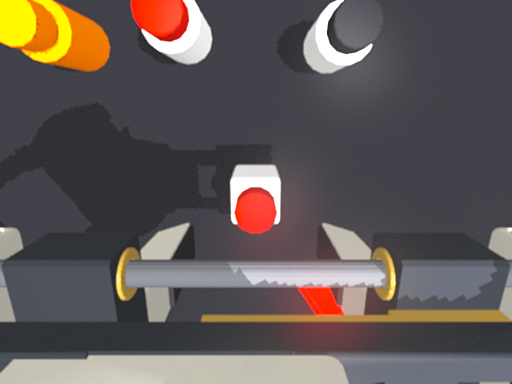

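Red_square (cap at 256,210) is centred and lined up with the jaws, at 57.9° against the tool's 57.4°. I'll descend and grip.

Request:
arm_command(
  xyz=[
    [0,-1,-10],
    [0,0,-20],
    [0,0,-20],
    [0,0,-20],
    [0,0,-20],
    [0,0,-11],
    [0,0,-5],
    [0,0,0],
    [0,0,0],
  ],
  spin=[0,0,0,0,0,0,0,0,0],
)

```text
time: 16.8
tool_pos: [0.4367, 0.0815, 0.2122]
tool_rot: [3.141, -0.001, 1.0]
contact_force: [0.1, -0.1, -0.1]
opening: 0.071
grip_force: 0.0
```

Request:
arm_command(
  xyz=[
    [0,0,0],
    [0,0,0],
    [0,0,0],
    [0,0,0],
    [0,0,0],
    [0,0,0],
    [0,0,0],
    [0,0,0],
  ],
  spin=[0,0,0,0,0,0,0,0],
  jaw=-1,
)

```text
time: 17.6
tool_pos: [0.4364, 0.0817, 0.2119]
tool_rot: [3.141, -0.0, 1.001]
contact_force: [-1.6, -0.1, 5.6]
opening: 0.042
grip_force: 20.0
```

Request:
arm_command(
  xyz=[
    [0,0,10],
    [0,0,25],
    [0,0,25],
    [0,-4,10],
    [1,-10,0],
    [2,-18,0],
    [2,-20,0],
    [2,-20,0],
    [2,-20,0],
    [2,-20,0],
    [1,-20,0],
    [0,-14,0],
    [0,-7,0],
    [0,0,0],
    [0,0,0],
  ],
  spin=[0,0,0,3,4,4,4,4,4,4,4,2,0,0,0],
)

```text
time: 19.1
tool_pos: [0.4482, -0.071, 0.2818]
tool_rot: [-3.141, -0.0, 1.576]
contact_force: [-0.7, 0.4, -1.7]
opening: 0.0416
grip_force: 20.0
```

Request:
arm_command(
  xyz=[
    [0,0,-10],
    [0,0,-15],
    [0,0,-15],
    [0,0,-10],
    [0,0,-6],
    [0,0,-4],
    [0,0,-3],
    [0,0,-1],
    [0,0,0],
    [0,0,0],
  ],
  spin=[0,0,0,0,0,0,0,0,0,0],
)

```text
time: 20.1
tool_pos: [0.4485, -0.0714, 0.218]
tool_rot: [3.141, 0.0, 1.577]
contact_force: [0.8, 1.1, -2.4]
opening: 0.0422
grip_force: 20.0
```

Request:
arm_command(
  xyz=[
    [0,0,0],
    [0,0,0],
    [0,0,0],
    [0,0,0],
    [0,0,0],
    [0,0,10],
    [0,0,25],
    [0,0,35],
    [0,0,35],
    [0,0,10],
    [0,0,0],
  ],
  spin=[0,0,0,0,0,0,0,0,0,0,0],
  jaw=0.55,
)

```text
time: 21.2
tool_pos: [0.4486, -0.0714, 0.3345]
tool_rot: [3.138, 0.001, 1.577]
contact_force: [-0.2, 0.4, -0.5]
opening: 0.0712
grip_force: 0.0
```

Request:
arm_command(
  xyz=[
    [0,10,0],
    [1,20,0],
    [1,28,0],
    [1,28,0],
    [1,28,0],
    [1,28,0],
    [1,28,-3],
    [1,28,-3],
    [1,28,-3],
    [1,28,-3],
    [1,24,-3],
    [0,16,0],
    [0,8,0],
    [0,0,0],
    [0,0,0],
  ],
  spin=[-4,-8,-8,-8,-8,-8,-8,-8,-8,-8,-6,-2,0,0,0],
)

```text
time: 22.7
tool_pos: [0.4582, 0.2302, 0.3171]
tool_rot: [3.141, 0.001, 0.111]
contact_force: [-0.3, -0.2, -0.2]
opening: 0.0712
grip_force: 0.0
```

```bash
python3 - <<'E'
from m import *
c=snap('wrist','w5'); blobs(c)
E
```

```text
red cap [259. 209.] 1302 top [0.4577 0.2272] [0.4584 0.2268] zmax 0.0898 ray [0.4563 0.2266]
   body n 394 rect [472.4 230. ] [13.9 40.7] 8.9 radius pct [21.  21.3 21.4 21.7 22.1]
red tray [508. 217.] 161 ray [456.7 -25.9] [29.8 10. ] 19.8 fill 0.52 depth [445.8 -38.1] [1.8 6.8] 82.5
red tray [254. 227.] 61 ray [416.  225.3] [41.3 15. ] 85.8 fill 0.73 depth [0. 0.] [0. 0.] 0.0
yellow [172.  33.] 1965 [0.569 0.292 0.099]
yellow [193. 301.] 793 [0.374 0.271 0.088]
orange [209. 250.] 495 [0.395 0.268 0.037]
orange [211. 291.] 39 [0.382 0.258 0.083]
```

View pics/w5.png

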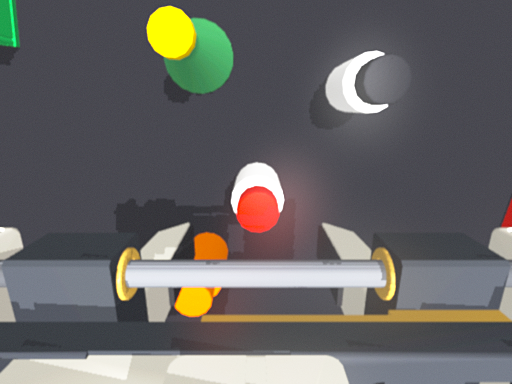

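Red_round (cap at 258,209) is centred. The orange bottle (around 205,270), flask and black cap are all clear of the fingers. I'll descend and grip.

Request:
arm_command(
  xyz=[
    [0,-1,-10],
    [0,0,-20],
    [0,0,-20],
    [0,0,-20],
    [0,0,-20],
    [0,0,-10],
    [0,0,-5],
    [0,0,0],
    [0,0,0],
  ],
  spin=[0,0,0,0,0,0,0,0,0],
)

```text
time: 23.65
tool_pos: [0.4587, 0.2296, 0.2134]
tool_rot: [-3.141, -0.001, 0.111]
contact_force: [0.2, -0.5, 0.4]
opening: 0.0712
grip_force: 0.0
```

Request:
arm_command(
  xyz=[
    [0,0,0],
    [0,0,0],
    [0,0,0],
    [0,0,0],
    [0,0,0],
    [0,0,0],
    [0,0,0],
    [0,0,0],
  ],
  spin=[0,0,0,0,0,0,0,0],
  jaw=-1,
)

```text
time: 24.45
tool_pos: [0.4585, 0.2297, 0.213]
tool_rot: [3.142, -0.0, 0.111]
contact_force: [-1.6, -0.9, 4.9]
opening: 0.0435
grip_force: 20.0
```

Request:
arm_command(
  xyz=[
    [0,0,10],
    [0,0,30],
    [0,0,35],
    [0,0,30],
    [0,-10,10],
    [-1,-25,0],
    [-2,-35,0],
    [-2,-35,0],
    [-2,-35,0],
    [-2,-35,0],
    [-2,-35,0],
    [-2,-35,0],
    [-2,-35,0],
    [-2,-35,0],
    [-2,-35,0],
    [-2,-35,0],
    [-2,-35,0],
    [0,-20,0],
    [0,-4,0],
    [0,0,0],
  ],
  spin=[0,0,0,0,0,0,0,0,0,0,0,0,0,0,0,0,0,0,0,0],
)

```text
time: 26.45
tool_pos: [0.4347, -0.2147, 0.3269]
tool_rot: [-3.14, 0.001, 0.109]
contact_force: [0.3, -0.7, -2.3]
opening: 0.0436
grip_force: 20.0
```

Request:
arm_command(
  xyz=[
    [0,0,0],
    [0,0,-10],
    [0,0,-20],
    [0,0,-20],
    [0,0,-20],
    [0,0,-15],
    [0,0,-10],
    [0,0,-6],
    [0,0,-4],
    [0,0,-2],
    [0,0,0],
    [0,0,0],
  ],
  spin=[0,0,0,0,0,0,0,0,0,0,0,0],
)

```text
time: 27.65
tool_pos: [0.4355, -0.2144, 0.2212]
tool_rot: [3.141, -0.001, 0.111]
contact_force: [0.2, 0.3, -1.4]
opening: 0.0433
grip_force: 20.0
```

Request:
arm_command(
  xyz=[
    [2,0,0],
    [0,0,-1],
    [0,0,-1],
    [0,0,0],
    [0,0,0],
  ],
  spin=[0,0,0,0,0],
)

```text
time: 28.15
tool_pos: [0.4374, -0.2143, 0.2187]
tool_rot: [-3.142, 0.0, 0.111]
contact_force: [-0.1, 0.1, -1.6]
opening: 0.0435
grip_force: 20.0
```

Request:
arm_command(
  xyz=[
    [0,0,0],
    [0,0,0],
    [0,0,0],
    [0,0,0],
    [0,0,0],
    [0,0,10],
    [0,0,25],
    [0,0,35],
    [0,0,35],
    [0,0,30],
    [-5,-20,20],
    [-10,-40,10],
    [-10,-40,0],
    [-10,-40,0],
    [-10,-40,0],
    [0,-20,0],
    [0,0,0],
    [0,0,0],
  ],
  spin=[0,0,0,0,0,0,0,0,0,0,0,0,0,0,0,0,0,0],
  jaw=0.55,
)

```text
time: 29.95
tool_pos: [0.3922, -0.414, 0.3839]
tool_rot: [-3.141, 0.0, 0.11]
contact_force: [0.1, 0.9, -0.6]
opening: 0.071
grip_force: 0.0
```

```bash
python3 - <<'E'
from m import *
for n in ['scene','side']:
    print(n); blobs(snap(n,n+'6'))
a=[cv2.imread(f'pics/{n}6.png')[90:290,100:400] for n in ['scene','side']]
cv2.imwrite('pics/p6.png',cv2.resize(np.vstack(a),None,fx=1.5,fy=1.5))
E
```

```text
scene
red cap [210. 140.] 117 top [ 0.4367 -0.2119] [ 0.4381 -0.2105] zmax 0.0974 ray [ 0.4294 -0.218 ]
   body n 167 rect [ 446.1 -207.8] [25.2 44.8] 26.5 radius pct [17.5 18.9 20.2 21.  22.3]
red cap [251. 160.] 131 top [ 0.45   -0.0708] [ 0.4518 -0.0701] zmax 0.0952 ray [ 0.4431 -0.0756]
   body n 211 rect [460.5 -62.5] [28.4 53.6] 40.8 radius pct [18.4 20.3 22.2 24.2 26.3]
red tray [210. 163.] 184 ray [ 446.2 -208.7] [70.4 72.9] 32.6 fill 0.86 depth [ 443.9 -210.2] [60.9 67.3] 32.0
red tray [253. 183.] 280 ray [451.8 -70.3] [84.  79.5] 0.2 fill 0.77 depth [447.6 -71.2] [71.5 74.5] 88.5
blue cap [158. 160.] 132 top [ 0.5666 -0.2893] [ 0.5678 -0.2885] zmax 0.0973 ray [ 0.561  -0.2965]
   body n 218 rect [ 571.6 -277.8] [33.2 55.8] 65.4 radius pct [17.4 19.6 21.3 23.9 26.4]
blue cap [205. 177.] 141 top [ 0.5613 -0.1424] [ 0.5631 -0.141 ] zmax 0.0959 ray [ 0.556  -0.1473]
   body n 185 rect [ 568.7 -144.8] [31.3 52.7] 12.4 radius pct [18.5 19.7 20.9 21.6 22.4]
blue tray [163. 183.] 289 ray [ 570.2 -289.9] [81.5 77.3] 28.2 fill 0.88 depth [ 567.1 -292.5] [71.9 71.8] 27.9
blue tray [20
[... 1276 characters left out ...]
 24.8 27.6]
blue cap [252. 141.] 96 top [ 0.5631 -0.1411] [ 0.5624 -0.1372] zmax 0.0948 ray [ 0.5635 -0.154 ]
   body n 196 rect [ 560.3 -128.8] [40.4 20. ] 10.3 radius pct [16.  17.8 19.3 20.4 21.7]
blue tray [243. 140.] 57 ray [ 603.2 -287.3] [22.3 63.7] 5.0 fill 0.76 depth [ 596.7 -288.8] [16.4 52.8] 21.6
blue tray [266. 143.] 68 ray [ 531.7 -278. ] [24.6 76.5] 2.5 fill 0.73 depth [ 530.9 -285.2] [45.7 18.8] 80.9
blue tray [252. 168.] 197 ray [ 561.1 -125.3] [74.9 85.6] 3.8 fill 0.87 depth [ 562.3 -137.1] [69.4 63.3] 2.0
yellow [230. 238.] 156 [0.57  0.299 0.097]
black [243. 203.] 178 [0.559 0.16  0.083]
orange [175. 217.] 572 [0.709 0.18  0.053]
orange [329. 255.] 616 [0.378 0.286 0.055]
```

View pics/p6.png

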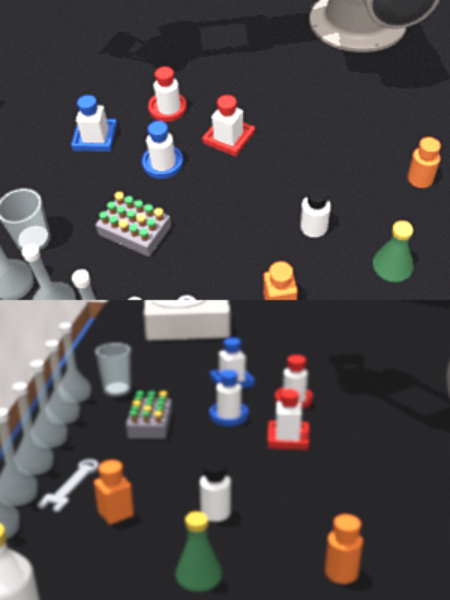

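All four bottles stand upright and centred in their matching trays, at picture positions (166,95), (228,125), (92,125) and (160,150). The cap tops are at about 94–95 mm, as expected with the 5 mm tray floor. The flask and black cap have not moved, so I'm handing in.

```bash
python3 -c "
from cell import *
print(hand_in())"
```

```text
the job is handed in; nothing more can be done
None
```

I placed all four bottles upright in their matching trays and handed in the job at about 30 s; the flask and black-capped bottle were left where they stood, and the hand-in returned no verdict.

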